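# Wind back the coarse feed of a rotary microtome

### The job

Wind the microtome's coarse feed back, ready for a new block: lift the pawl off the ratchet wheel and throw it right over so that it stays clear, then turn the crank backward (over the top, away from the knife) until you feel the feed come up against its end stop, without forcing it. Then lower the pawl back onto the wheel without letting it slam, and if it rides on a tooth, ease the crank forward only until the pawl drops home into the next gap. Let go and leave everything else where it stands.

Things in the scene. Friction and masses are not known exactly. Their poses are not given: they have to be found in the camera images.
- microtome: the microtome: cream casing 280 x 190 mm, top at z = 195 mm (rim to 205), on a grey base fixed to the bench. Origin on the bench, 10 mm in front of the casing's middle; x points from the knife end (nearest the robot) to the back, y to the left side, which bears the ratchet wheel, z up. The casing's left face is the plane y = 95 mm
- coarse_wheel: steel ratchet wheel on the left face, turning about the microtome's y; 102 mm across, 18 saw teeth (20 degrees each) 6 mm deep, 10 mm thick (y = 103 to 113 mm); a crank arm on its outside reaches y = 127 mm. Origin on its axis at the casing's face (x = -40, y = 95, z = 110 mm). Backward: its top moves to the back (+x). The engaged pawl blocks that way; forward it clicks
- wheel_axis (a point): point on the wheel's axis level with handle_grip (microtome x = -40, y = 186, z = 110 mm), the centre of the handle's circle of 58 mm radius; axes as the microtome's. Turning takes about 5 N at the handle and the wheel stays where it is left. Against the stop or the pawl, keep the handle under 20 N
- handle_grip (a point): point to grip on the crank handle: a black sleeve 18 mm thick along the microtome's y, from y = 129 to 204 mm (this point at 186). It spins freely, so the fingers need not turn with the crank; its orientation means nothing. At the start it is on the front side, from level with the axis to 63 degrees below it
- pawl (a joint): angle of the pawl (rad): 0 with its nose at the bottom of a tooth gap, up to 0.11 as it rides over a tooth's back, balanced near 1.0, 1.9 thrown right over on its rest, where it stays by its weight. It drops by itself as a tooth tip passes; turned back from there, the wheel is stopped by it
- pawl_knob (a point): middle of the round steel knob on the pawl's upright thumb lever: a pin 12 mm thick along the microtome's y, from y = 113 to 141 mm (this point at 128), 52 mm from the pivot. Pawl at 0: 36 mm to the front of the pivot and 38 mm above it; thrown over (1.9): 48 mm behind and 22 mm above it
- pawl_pivot (a point): point on the pawl's pivot axis (along the microtome's y) level with pawl_knob: microtome x = 17.5, y = 128, z = 168 mm; axes as the microtome's. The pawl weighs 120 g and turns freely up and over about it, toward the back
- head_face (a point): front of the wax block on the specimen head at the knife end. It draws back 3.8 mm for each radian the wheel is turned backward, 3 to 10 mm in all until the feed is at its end stop. The stop is inside the casing and is only felt: where differs each time, with the handle anywhere from 40 to 5 degrees before the top of its circle; there it gives about 4 N a mm
- ring_face (a point): front of the dark limit ring (66 mm square) round the specimen head at the casing's front. The ring is set a little differently each time, and the end stop with it: at the stop the wax block stands out some 36 mm from the ring
- petri_dish: clear plastic petri dish, 94 mm across, 16 mm high, lying on the bench near the crank; origin at the centre of its underside
- slide_box: flat wooden slide box, 87 x 172 x 32 mm; origin at the centre of its underside
- stain_jar: square glass staining jar with lid, 62 x 62 x 97 mm; origin at the centre of its underside
- reagent_bottle: amber glass bottle, 64 mm across, 160 mm high; origin at the centre of its underside
- beaker: glass beaker, 72 mm across, 95 mm high; origin at the centre of its underside
- section_brush: small wooden brush lying in the tool tray on top of the microtome, 160 mm long, 12 mm high; origin at the middle of its underside
- cassette: white wax-block cassette lying in the tool tray on top of the microtome, 40 x 28 x 14 mm; origin at the centre of its underside

How it is judged:
On the way, in this order (a step that is already met when the one before it is completed fails the run):
1. the pawl is thrown right over, clear of the wheel (value of joint pawl above 1.5 rad), for 0.2 s.
2. with the pawl clear, the feed is wound back and felt against its end stop (at least 2 N on the stop) (value of joint pawl above 1.5 rad and contact force between coarse_wheel and microtome above 2 N), for 0.1 s.
At the end, for the whole second after the job is handed in: the pawl lies home in a tooth gap (pawl angle under 0.05 rad), the feed is no farther forward than the first tooth from its end stop (head within 1.7 mm of its rearmost place in the ring), the wheel is at rest and nothing is held (value of joint pawl below 0.05 rad and x of head_face in the frame of ring_face above -0.0382 m and linear speed of coarse_wheel below 0.02 m/s and angular speed of coarse_wheel below 0.05 rad/s); the robot touches nothing.
It fails at once if the wheel forced against the pawl or the end stop (over 25 N there) (contact force between coarse_wheel and microtome above 25 N).
It fails at once if the pawl slammed down (faster than 8 rad/s) (velocity of joint pawl below -8 rad/s).
It fails at once if a bystander (dish, slide box, jar, bottle, beaker, brush, cassette) shifted by more than 25 mm (distance of any of petri_dish, slide_box, stain_jar, reagent_bottle, beaker, section_brush, cassette from where it was at the start of the episode above 0.025 m).
It also fails if it takes over 72 s, if anything falls off the work surface, if the arm or the gripper's body presses on something with over 40 N, if the wrist force passes 120 N, or if a joint passes its speed limit or range.

### The arm

A 6-joint arm with a two-finger parallel gripper is mounted at the origin on the work surface. World frame = base frame: x ahead of the robot, y to its left, z up, the work surface at z = 0. Lengths are in m, angles in rad, forces in N, time in s.
With the tool pointing down it reaches from about 0.35 to 0.85 m from the base axis. Payload 8.1 kg.
Tool frame: the origin (TCP) lies where the fingers leave the gripper's body, on its centre line; the fingertips stand 84 mm ahead of it and the grasp point (between the pads) lies 65 mm ahead of it; z points along the fingers, y is the line along which they close (so a half turn about z gives the same grasp; the last joint's range is limited). The gripper opens to 93 mm and grips with 3 to 60 N. Pads are 15 mm wide; open, the fingers measure 128 mm over their backs; the gripper's body (75 mm by 188 mm) begins 65 mm behind the grasp point.
Start: joints at [-0.085, 0.13, 1.488, -0, 1.523, -0.085], TCP at [0.6, 0, 0.303] pointing down, gripper open.
Joint ranges: [-2.96, 2.96], [-0.89, 2.26], [0.02, 2.5], [-1.34, 4.48], [0, 2.73], [-2.66, 2.66]. Speed limits (rad/s): [2.39, 2.39, 2.79, 3.14, 3.14, 3.14].

### API

Orientations are given as a rotation vector (axis times angle).
In Python, from plant import robot gives the robot as it stands.
- The arm moves only by the shell command python3 -m jog 'ROWS' [FORCE]. ROWS is text: rows parted by semicolons, each of 5 numbers parted by spaces: the opening, from 0 (shut) to 1 (fully open), then the shift along the tool's x, y, z in m, then the turn about the tool's z in degrees. A call has 1 to 10 rows; each row shifts and turns the commanded pose from where the row before left it, along the tool's axes as they then stand; what a row does not reach is not made up. A row lasts 1/12 s, in which the tool goes at most 41.7 mm and 7.16 degrees, less where a joint would pass 70% of its speed; a pose out of reach is approached as far as the arm can. A call with a gripper value outside its range is refused whole. The fingers move at their own pace and stop on an object; FORCE is the grip in N (left out, the last holds). Time passes only in rows, so rows that do not move let the fingers close. It gives the time, the measured TCP pose, the force, the opening and the grip force at its end, in the units of the state.
- robot.read_state(): the state, without advancing time (a new reading comes with each control period).
- robot.read_camera(name): name is "scene" or "side" or "wrist"; returns a dict with "color" (480x640x3 uint8, red, green, blue), "intrinsics" (3x3 intrinsics, pixels), "pose" (4x4, takes a point from camera to world coordinates); the wrist camera has in their place "tool_from_camera" (4x4, takes a point from camera to tool coordinates, whose origin is the TCP and whose axes are the flange's). Camera axes: x right, y down, z forward; pixel columns grow to the right and rows downward; lengths in m; the calibration is good to about 2 mm. A picture is of the moment at which its call begins: read the wrist's pose just before it. There is no depth.
- robot.close_job(): hands the job in; it is judged then, once.
The state is a dict: "t": time; "q": joint angles; "dq": joint speeds; "joint_torque": joint torques, N m; "tool_pos": TCP position; "orientation": TCP orientation; "force": force on the tool from outside, world axes, zero at the start; "wrist_torque": the same for the moment, N m; "opening": finger opening in m; "gripper_force": force on a finger pad.
Only numpy, scipy, OpenCV 4.12 (cv2) and the standard library are available. Lean on these libraries where they do the work, as an engineer would, in place of code of your own. Each camera call takes 0.05 s, during which the arm holds its last target. There are 200 camera calls.

## Working session

There is one attempt and no reset: what is moved stays moved. The work goes in short steps, Python scripts to look and compute and a shell command to move; the robot and the scene stay as the last step left them, time stands still between calls to the robot, and variables do not carry over. Pictures are saved under pics/ and viewed, at most 10 in all, crops included, and the job is handed in when it is done.

```bash
ls; mkdir -p pics
python3 - <<'E'
from plant import robot
import cv2,numpy as np
s=robot.read_state();print(s)
for n in ("scene","side"):
    c=robot.read_camera(n);cv2.imwrite(f"pics/{n}0.png",c["color"][:,:,::-1]);print(n,c["intrinsics"].tolist(),np.round(c["pose"],4).tolist())
c=robot.read_camera("wrist");print(c["tool_from_camera"],c["intrinsics"])
E
```

```text
pics
{'t': 0.0, 'q': array([-8.54075333e-02,  1.31150419e-01,  1.48923452e+00, -3.57590903e-05,
        1.52298405e+00, -8.53773608e-02]), 'dq': array([ 0.00069183, -0.00076502, -0.00065547, -0.00087922,  0.00252726,
       -0.00035939]), 'joint_torque': array([-1.61290725e-03, -5.59853125e+01, -4.91755986e+01,  7.67333270e-02,
        3.59135563e-02, -2.97389461e-04]), 'tool_pos': array([5.99603264e-01, 4.12726564e-05, 3.01718300e-01]), 'orientation': array([-2.22052824e+00, -2.22046511e+00,  1.83967581e-03]), 'force': array([-0.4028968 , -0.02842839,  0.07519668]), 'wrist_torque': array([0.01691535, 0.00674607, 0.00454509]), 'gripper_force': 0.0, 'opening': 0.09330215529941616}
scene [[507.9379682338358, 0.0, 322.0829082078141], [0.0, 507.9379682338358, 241.11437812429818], [0.0, 0.0, 1.0]] [[0.7089, 0.4253, -0.5627, 1.1814], [0.7053, -0.4272, 0.5657, -0.5808], [0.0002, -0.7979, -0.6028, 0.8114], [0.0, 0.0, 0.0, 1.0]]
side [[503.89915668549867, 0.0, 332.3572270552239], [0.0, 503.89915668549867, 232.98730401329058], [0.0, 0.0, 1.0]] [[-0.9514, -0.2405, 0.1925, 0.3473], [-0.3081, 0.7389, -0.5993, 0.7248], [0.0019, -0.6294, -0.7771, 0.997], [0.0, 0.0, 0.0, 1.0]]
[[-6.42887074e-04 -9.66518583e-01 -2.56595821e-01  7.04854572e-02]
 [ 9.99999667e-01 -7.50573342e-04  3.21736429e-04 -5.35972479e-04]
 [-5.03558220e-04 -2.56595528e-01  9.66518743e-01 -8.09783765e-02]
 [ 0.00000000e+00  0.00000000e+00  0.00000000e+00  1.00000000e+00]] [[412.12597978   0.         319.67648413]
 [  0.         412.12597978 244.68954982]
 [  0.           0.           1.        ]]
```

View pics/scene0.png

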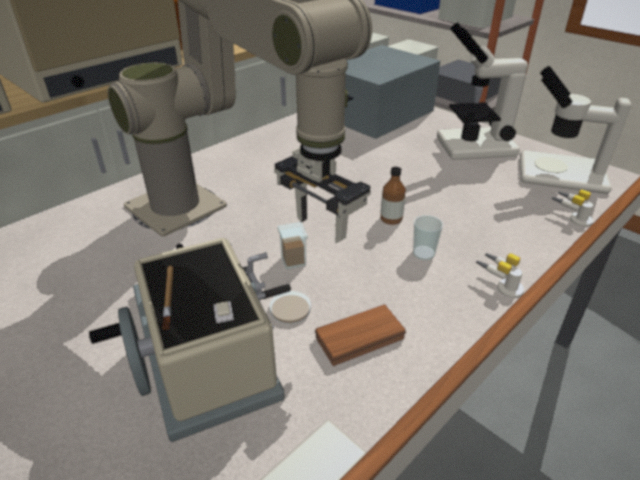

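View pics/side0.png

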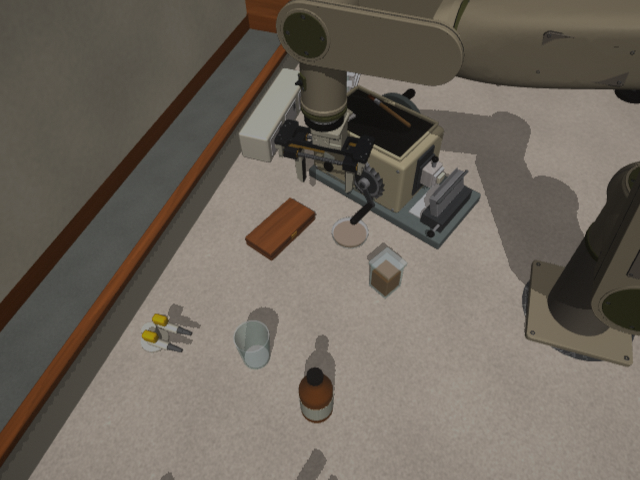

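The scene view shows the casing's top at corners of roughly (137,262), (230,243), (272,335) and (163,365). The side view shows the wheel near (370,183) and the black handle near (362,213); the pawl is behind the gripper.

```bash
cat > h.py <<'E'
from plant import robot
import cv2,numpy as np
from scipy.spatial.transform import Rotation as R
def cam(n):
    s=robot.read_state(); c=robot.read_camera(n); K=c["intrinsics"]
    if n=="wrist":
        T=np.eye(4);T[:3,:3]=R.from_rotvec(s["orientation"]).as_matrix();T[:3,3]=s["tool_pos"];P=T@c["tool_from_camera"]
    else: P=c["pose"]
    return c["color"][:,:,::-1].copy(),np.array(K),np.array(P)
def ray(K,P,uv):
    d=P[:3,:3]@np.linalg.solve(K,[uv[0],uv[1],1.]);return P[:3,3],d/np.linalg.norm(d)
def onplane(K,P,uv,n,d0):
    o,d=ray(K,P,uv);n=np.array(n,float);return o+d*(d0-n@o)/(n@d)
def proj(K,P,p):
    q=np.linalg.inv(P)@np.append(p,1);q=K@q[:3];return q[:2]/q[2]
E
python3 - <<'E'
from h import *
c,K,P=cam("scene")
for uv in [(137,262),(230,243),(272,335),(163,365)]: print(onplane(K,P,uv,[0,0,1],.205).round(4))
a=cv2.resize(c[220:450,80:340],None,fx=3,fy=3,interpolation=3)[:600,:780];cv2.imwrite("pics/s1.png",a)
d,K,P=cam("side")
b=cv2.resize(d[70:260,300:500],None,fx=3.1,fy=3.1,interpolation=3);cv2.imwrite("pics/d1.png",b[:600])
E
```

```text
[ 0.4148 -0.303   0.205 ]
[ 0.491  -0.1441  0.205 ]
[ 0.7336 -0.2436  0.205 ]
[ 0.6635 -0.3978  0.205 ]
```

View pics/s1.png

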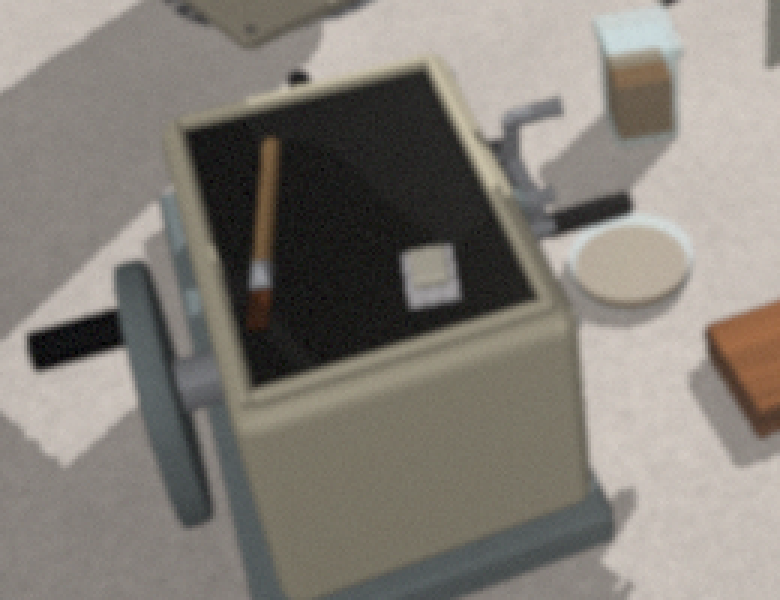

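View pics/d1.png

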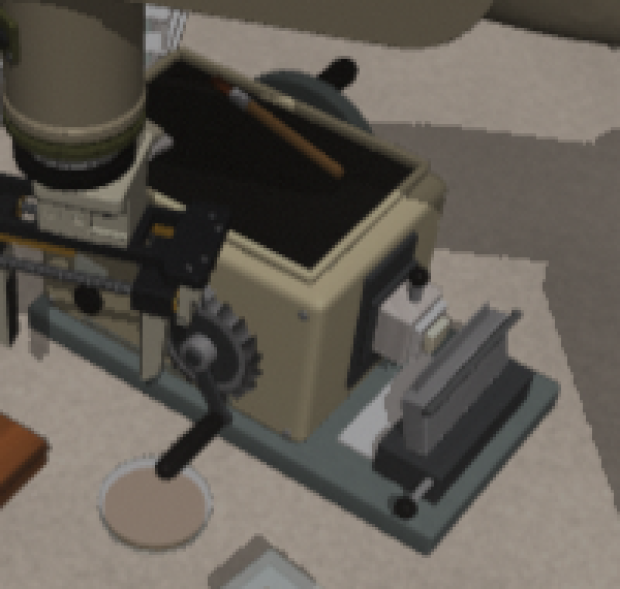

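```bash
cat >> h.py <<'E'
import json
def mic():
    m=json.load(open("mic.json"));return np.array(m["o"]),m["yaw"]
def m2w(p):
    o,y=mic();c,s=np.cos(y),np.sin(y);return np.array([o[0]+c*p[0]-s*p[1],o[1]+s*p[0]+c*p[1],p[2]])
def w2m(p):
    o,y=mic();c,s=np.cos(y),np.sin(y);d=np.array(p[:2])-o;return np.array([c*d[0]+s*d[1],-s*d[0]+c*d[1],p[2]])
def togo(pm):  # tool-frame shift to bring the grasp point to mic point pm
    s=robot.read_state();M=R.from_rotvec(s["orientation"]).as_matrix()
    return (M.T@(m2w(pm)-(s["tool_pos"]+M[:,2]*.065))).round(4)
def yawerr():
    M=R.from_rotvec(robot.read_state()["orientation"]).as_matrix();return np.degrees(mic()[1]-np.arctan2(M[1,1],M[0,1]))
E
python3 - <<'E'
from h import *
c,K,P=cam("scene")
px=[(137.3,260.7),(225,239.3),(264.5,322.7),(163.3,354.3)]
W=np.array([onplane(K,P,u,[0,0,1],.205) for u in px])[:,:2]
m=np.array([(-130,-95),(-130,95),(150,95),(150,-95)])/1e3
print(W.round(4),[np.linalg.norm(W[i]-W[i-1]).round(4) for i in range(4)])
zm=(m-m.mean(0))@[1,1j];zw=(W-W.mean(0))@[1,1j];k=(zw*zm.conj()).sum()/(abs(zm)**2).sum()
yaw=float(np.angle(k));o=W.mean(0)-0.01*np.array([np.cos(yaw),np.sin(yaw)])
print(abs(k),np.degrees(yaw),o,(zw-k*zm)); json.dump(dict(o=o.tolist(),yaw=yaw),open("mic.json","w"))
for n in ["scene","side"]:
    c,K,P=cam(n)
    for nm,p in dict(knob=(-.0185,.128,.206),knobend=(-.0185,.141,.206),axis=(-.04,.127,.11),piv=(.0175,.128,.168)).items(): print(n,nm,proj(K,P,m2w(p)).round(1))
print(w2m((.6,0,.3)), "togo above pawl",togo((-.02,.15,.34)),yawerr())
E
```

```text
[[ 0.4117 -0.3007]
 [ 0.4742 -0.1437]
 [ 0.7046 -0.2347]
 [ 0.6458 -0.3866]] [np.float64(0.2493), np.float64(0.1689), np.float64(0.2477), np.float64(0.1628)]
0.8828892307221838 -21.03246812322002 [ 0.54972531 -0.26283533] [-1.84912285e-03-3.49869427e-04j  3.79534075e-04+6.40238309e-05j
  4.17120669e-05-2.22973361e-03j  1.42787671e-03+2.51557921e-03j]
scene knob [261.3 260.7]
scene knobend [267.8 259. ]
scene axis [260.8 291.5]
scene piv [268.9 287.6]
side knob [351.2 149.7]
side knobend [347.8 152.6]
side axis [357.2 182.7]
side piv [339.  155.3]
[-0.04740555  0.26336794  0.3       ] togo above pawl [-0.1157 -0.0151 -0.1024] -21.032344856035312
```

```bash
python3 -m jog '1 -0.03 0 -0.03 7;1 -0.03 0 -0.035 7;1 -0.025 0 -0.035 7;1 0 0 0 0;1 0 0 0 0;1 0 0 0 0'
python3 - <<'E'
from h import *
print(yawerr())
c,K,P=cam("wrist");cv2.imwrite("pics/w1.png",c)
for p in [(-.0185,.128,.206),(-.0185,.141,.206),(-.04,.127,.11),(.0175,.128,.168)]: print(proj(K,P,m2w(p)).round(1))
E
```

```text
t: 0.9
tool_pos: [0.5908, -0.0799, 0.3976]
orientation: [-2.589, -1.78, -0.001]
force: [0.1, -0.1, -0.8]
opening: 0.0933
gripper_force: 0.0
-0.06454827229936225
[332.1 319.4]
[332.3 302.6]
[306.3 276.5]
[375.3 299.1]
```

View pics/w1.png

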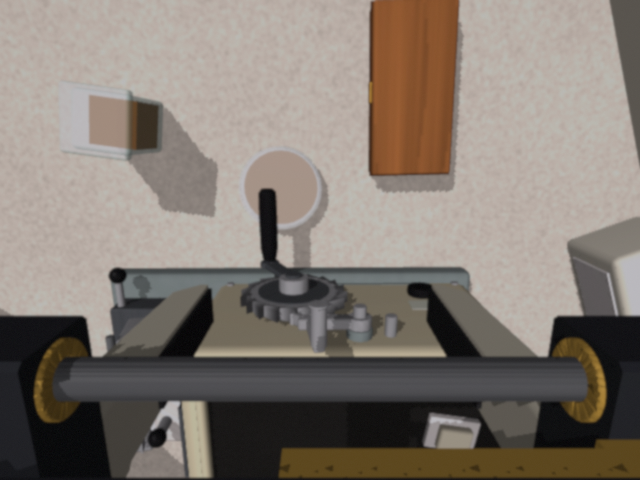

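```bash
cat >> h.py <<'E'
def tri(*rs):
    A=np.zeros((3,3));b=np.zeros(3)
    for o,d in rs: Q=np.eye(3)-np.outer(d,d);A+=Q;b+=Q@o
    p=np.linalg.solve(A,b);return p,[np.linalg.norm(np.cross(p-o,d)).round(4) for o,d in rs]
E
python3 - <<'E'
from h import *
c,K,P=cam("wrist");s,Ks,Ps=cam("scene");d,Kd,Pd=cam("side")
p,e=tri(ray(K,P,(318.5,305)),ray(Ks,Ps,(267,254.5)));print("knobend",w2m(p),e)
p,e=tri(ray(K,P,(293,280)),ray(Kd,Pd,(364.5,183)));print("hub",w2m(p),e)
p,e=tri(ray(K,P,(267.5,191)),ray(Ks,Ps,(80+630/3,220+203/3)));print("handle end",w2m(p),e)
for u,z in [((318.5,305),.206),((293,280),.110)]: print(w2m(onplane(K,P,u,[0,0,1],z)))
o,y=mic();n=[-np.sin(y),np.cos(y),0]
for yy in(.141,.138): print(w2m(onplane(Ks,Ps,(267,254.5),n,np.dot(n[:2],o)+yy)))
cv2.imwrite("pics/d2.png",cv2.resize(d[110:260,300:460],None,fx=4,fy=4,interpolation=3))
E
```

```text
knobend [-0.02856185  0.14222513  0.20945788] [np.float64(0.0009), np.float64(0.0009)]
hub [-0.05514325  0.12259336  0.11346965] [np.float64(0.0033), np.float64(0.0033)]
handle end [-0.08078044  0.20266387  0.05865528] [np.float64(0.0014), np.float64(0.0014)]
[-0.02901608  0.13993614  0.206     ]
[-0.05345011  0.12418783  0.11      ]
[-0.02156677  0.141       0.21455808]
[-0.01125836  0.138       0.22304125]
```

View pics/d2.png

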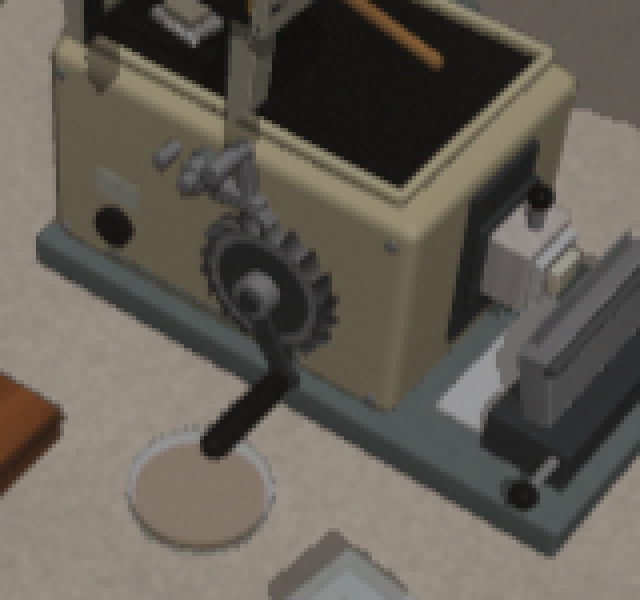

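Run:
```python
from h import *
o,y=mic();o=o+np.array([[np.cos(y),-np.sin(y)],[np.sin(y),np.cos(y)]])@[-.0115,-.001]
json.dump(dict(o=o.tolist(),yaw=y),open("mic.json","w"))
print(togo((-.0185,.128,.206)),robot.read_state()["force"])
th=np.linspace(0,1.9,11);ph=np.radians(133.4)-th;X=.0523*np.cos(ph);Z=.0523*np.sin(ph)
print(np.c_[th,X,Z,].round(4));print(np.diff(np.c_[X,-Z],axis=0).round(4))
```

```text
[-0.0592 -0.0017  0.125 ] [ 1.55833143 -0.12555364  0.73514852]
[[ 0.00e+00 -3.59e-02  3.80e-02]
 [ 1.90e-01 -2.81e-02  4.41e-02]
 [ 3.80e-01 -1.93e-02  4.86e-02]
 [ 5.70e-01 -9.70e-03  5.14e-02]
 [ 7.60e-01  1.00e-04  5.23e-02]
 [ 9.50e-01  1.00e-02  5.13e-02]
 [ 1.14e+00  1.95e-02  4.85e-02]
 [ 1.33e+00  2.83e-02  4.40e-02]
 [ 1.52e+00  3.61e-02  3.78e-02]
 [ 1.71e+00  4.26e-02  3.03e-02]
 [ 1.90e+00  4.76e-02  2.17e-02]]
[[ 0.0078 -0.0061]
 [ 0.0088 -0.0045]
 [ 0.0095 -0.0028]
 [ 0.0099 -0.0009]
 [ 0.0099  0.001 ]
 [ 0.0095  0.0028]
 [ 0.0088  0.0046]
 [ 0.0078  0.0061]
 [ 0.0065  0.0075]
 [ 0.005   0.0086]]
```

```bash
python3 -m jog '0.4 -0.03 -0.002 0.02 0;0.4 -0.029 0 0.025 0;0.4 0 0 0.03 0;0.4 0 0 0.025 0;0.4 0 0 0.015 0;0.4 0 0 0.01 0;0.4 0 0 0 0;0.4 0 0 0 0' 5; python3 -c "
from h import *
print(togo((-.0185,.128,.206)))
c,K,P=cam('wrist');d,*_=cam('side')
cv2.imwrite('pics/w2.png',np.hstack([cv2.resize(c[150:400,200:440],(400,417)),cv2.resize(d[110:210,320:416],(400,417))]))"
```

```text
t: 1.77
tool_pos: [0.5678, -0.1337, 0.2725]
orientation: [-2.588, -1.78, 0.001]
force: [0.8, -0.1, 0.2]
opening: 0.0442
gripper_force: 0.0
[ 0.     -0.0004  0.0015]
```

View pics/w2.png

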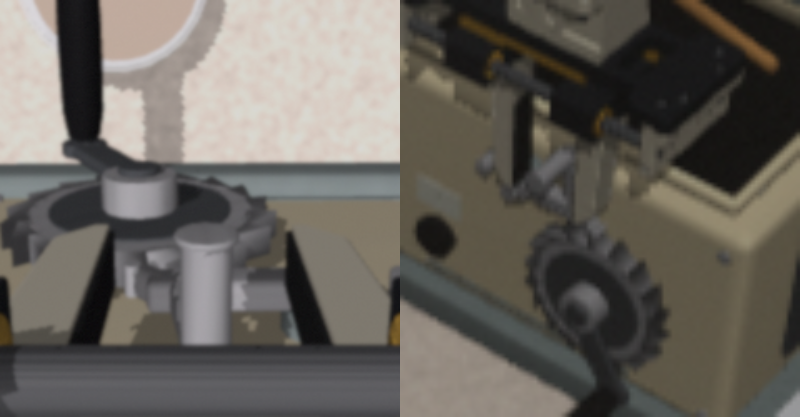

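The knob's pin stands between the pads, roughly centred, in both views; closing.

```bash
python3 -m jog '0.05 0 0 0 0;0.05 0 0 0 0;0.05 0 0 0 0;0.05 0 0 0 0;0.05 0 0 0 0;0.05 0 0 0 0' 4
```

```text
t: 2.37
tool_pos: [0.5686, -0.1345, 0.2733]
orientation: [2.588, 1.778, 0.002]
force: [5.1, -1.2, 0.1]
opening: 0.0119
gripper_force: 4.0
```

```bash
python3 -m jog '0.05 0 0.0078 -0.0061 0;0.05 0 0.0088 -0.0045 0;0.05 0 0.0095 -0.0028 0;0.05 0 0.0099 -0.0009 0;0.05 0 0 0 0'
```

```text
t: 2.78
tool_pos: [0.6024, -0.1474, 0.2876]
orientation: [2.589, 1.779, 0.001]
force: [0.5, 0.0, 5.4]
opening: 0.0115
gripper_force: 4.0
```

```bash
python3 -m jog '0.05 0 0.0099 0.001 0;0.05 0 0.0095 0.0028 0;0.05 0 0.0088 0.0046 0;0.05 0 0.0078 0.0061 0;0.05 0 0.0065 0.0075 0;0.05 0 0.005 0.0086 0;0.05 0 0 0 0;0.05 0 0 0 0'; python3 -c "
from h import *
s=robot.read_state();print(w2m(s['tool_pos']-[0,0,.065]))"
```

```text
t: 3.45
tool_pos: [0.6446, -0.1638, 0.2541]
orientation: [-2.586, -1.777, 0.005]
force: [-4.2, 2.2, -3.3]
opening: 0.0122
gripper_force: 4.0
[0.06450892 0.12748109 0.189113  ]
```

```bash
python3 -m jog '0.4 0 0 0 0;0.4 0 0 0 0;0.4 0 0 0 0;0.4 0 0 -0.015 0;0.4 0 0 -0.03 0;0.5 0 -0.02 -0.03 0;0.5 0.02 -0.04 0 0;0.5 0.035 -0.02 0 0;0.5 0 0 0 0'
python3 - <<'E'
from h import *
print(togo((-.068,.186,.058)))
c,K,P=cam('wrist');d,Kd,Pd=cam('side')
a=np.zeros((480,800,3),np.uint8);a[:,:480]=c[:,80:560];a[:320,480:]=cv2.resize(d[110:210,320:420],(320,320));cv2.imwrite('pics/w3.png',a)
for p in [(-.069,.204,.058),(-.069,.129,.058),(-.04,.127,.11)]: print(proj(K,P,m2w(p)).round(1),proj(Kd,Pd,m2w(p)).round(1))
E
```

```text
t: 4.2
tool_pos: [0.5921, -0.0813, 0.3336]
orientation: [2.586, 1.783, 0.006]
force: [-0.2, -0.6, 0.5]
opening: 0.0463
gripper_force: 0.0
[-0.0004 -0.0546  0.2105]
[256.  198.1] [350.7 222.5]
[258.9 279.8] [369.  204.8]
[286.4 304.2] [361.2 184.6]
```

View pics/w3.png

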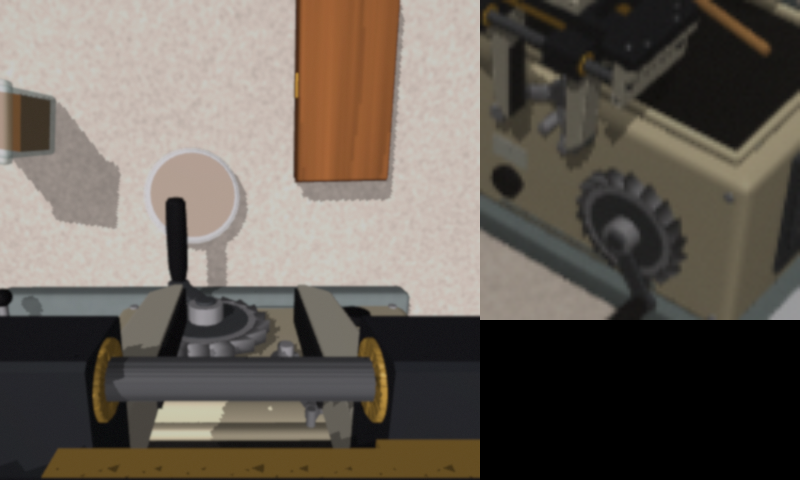

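```bash
python3 -m jog '0.5 0 -0.03 0 0;0.5 0 -0.025 0.02 0;0.5 0 0 0.04 0;0.5 0 0 0.04 0;0.5 0 0 0.04 0;0.5 0 0 0.035 0;0.5 0 0 0.02 0;0.5 0 0 0.0155 0;0.5 0 0 0 0;0.5 0 0 0 0'; python3 -m jog '0 0 0 0 0;0 0 0 0 0;0 0 0 0 0;0 0 0 0 0;0 0 0 0 0;0 0 0 0 0' 10;  python3 -c "
from h import *
s=robot.read_state();print(s['force'],w2m(s['tool_pos']-[0,0,.065]),togo((-.068,.186,.058)))"
```

```text
t: 5.13
tool_pos: [0.5413, -0.0674, 0.1204]
orientation: [-2.589, -1.778, 0.002]
force: [0.2, 1.2, 0.8]
opening: 0.0468
gripper_force: 0.0
t: 5.63
tool_pos: [0.5411, -0.0664, 0.121]
orientation: [-2.588, -1.779, 0.001]
force: [-3.4, 2.8, 1.5]
opening: 0.0173
gripper_force: 10.0
[-3.39429906  2.76077563  1.54260991] [-0.06710284  0.18126827  0.05601282] [ 0.0047 -0.0008 -0.002 ]
```

```bash
python3 -m jog '0.3 0 0 0 0;0.3 0.0045 0 0 0;0.3 0 0 -0.0015 0;0 0 0 0 0;0 0 0 0 0;0 0 0 0 0' 20;  python3 -c "
from h import *
s=robot.read_state();print(s['force'],w2m(s['tool_pos']-[0,0,.065]))
a=np.radians(np.arange(-62,91,8));p=np.c_[-58*np.cos(a),-58*np.sin(a)];print(np.c_[np.degrees(a)[1:],np.diff(p,axis=0)].round(1).tolist())"
```

```text
t: 6.13
tool_pos: [0.5431, -0.0623, 0.1225]
orientation: [-2.589, -1.779, 0.0]
force: [-0.6, 1.7, 1.9]
opening: 0.0176
gripper_force: 20.0
[-0.64032372  1.68806404  1.92583909] [-0.06667747  0.18581053  0.0574746 ]
[[-54.0, -6.9, -4.3], [-46.0, -6.2, -5.2], [-38.0, -5.4, -6.0], [-30.0, -4.5, -6.7], [-22.0, -3.5, -7.3], [-14.0, -2.5, -7.7], [-6.0, -1.4, -8.0], [2.0, -0.3, -8.1], [10.0, 0.8, -8.0], [18.0, 2.0, -7.9], [26.0, 3.0, -7.5], [34.0, 4.0, -7.0], [42.0, 5.0, -6.4], [50.0, 5.8, -5.6], [58.0, 6.5, -4.8], [66.0, 7.1, -3.8], [74.0, 7.6, -2.8], [82.0, 7.9, -1.7], [90.0, 8.1, -0.6]]
```

```bash
python3 -m jog '0 0 -0.0069 -0.0043 0;0 0 -0.0062 -0.0052 0;0 0 -0.0054 -0.006 0;0 0 -0.0045 -0.0067 0;0 0 0 0 0;0 0 0 0 0' ;  python3 -c "
from h import *
s=robot.read_state();print(s['force'],w2m(s['tool_pos']-[0,0,.065]))"
```

```text
t: 6.63
tool_pos: [0.5207, -0.0538, 0.1451]
orientation: [-2.588, -1.779, 0.002]
force: [-4.5, 3.3, 2.9]
opening: 0.0172
gripper_force: 20.0
[-4.52572993  3.3099943   2.92878535] [-0.09062913  0.18573064  0.08008333]
```

```bash
python3 -m jog '0 0 -0.0045 -0.0073 0;0 0 -0.0025 -0.0077 0;0 0 -0.0014 -0.008 0;0 0 -0.0003 -0.0081 0;0 0 0 0 0;0 0 0 0 0' ;  python3 -c "
from h import *
s=robot.read_state();print(s['force'],w2m(s['tool_pos']-[0,0,.065]))"
```

```text
t: 7.13
tool_pos: [0.5133, -0.0509, 0.1772]
orientation: [-2.589, -1.779, 0.001]
force: [-5.1, 3.6, 5.0]
opening: 0.0171
gripper_force: 20.0
[-5.12172022  3.58110629  4.99392142] [-0.09856314  0.18568986  0.11220889]
```

```bash
python3 -m jog '0 0 0.0008 -0.008 0;0 0 0.002 -0.0079 0;0 0 0.003 -0.0075 0;0 0 0 0 0' ;  python3 -c "
from h import *
s=robot.read_state();print(s['force'],w2m(s['tool_pos']-[0,0,.065]))"; python3 -m jog '0 0 0.004 -0.007 0;0 0 0.0025 -0.0034 0;0 0 0 0 0' ;  python3 -c "
from h import *
s=robot.read_state();print(s['force'],w2m(s['tool_pos']-[0,0,.065]))
c,K,P=cam('wrist');d,Kd,Pd=cam('side')
a=np.zeros((480,800,3),np.uint8);a[:,:480]=c[:,80:560];a[:320,480:]=cv2.resize(d[110:210,320:420],(320,320));cv2.imwrite('pics/w4.png',a)"
```

```text
t: 7.47
tool_pos: [0.5195, -0.0533, 0.2014]
orientation: [2.589, 1.779, 0.001]
force: [-6.9, 3.6, 4.6]
opening: 0.0171
gripper_force: 20.0
[-6.89946222  3.58896478  4.61905831] [-0.09194213  0.1857615   0.1363992 ]
t: 7.72
tool_pos: [0.5255, -0.0556, 0.2113]
orientation: [2.589, 1.779, 0.0]
force: [-5.3, 3.9, 2.1]
opening: 0.0172
gripper_force: 20.0
[-5.25127498  3.88861769  2.14587523] [-0.08551898  0.18576994  0.14626368]
```

View pics/w4.png

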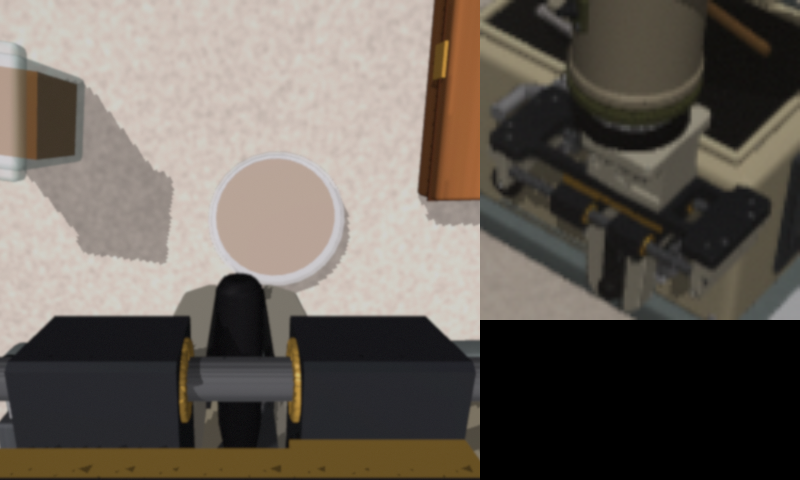

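```bash
cat > f.py <<'E'
from h import *
s=robot.read_state();p=w2m(s['tool_pos']-[0,0,.065]);y=mic()[1];F=s['force'];fx=np.cos(y)*F[0]+np.sin(y)*F[1];fy=-np.sin(y)*F[0]+np.cos(y)*F[1]
dx,dz=p[0]+.04,p[2]-.11;r=np.hypot(dx,dz);a=np.arctan2(dz,-dx)
print("psi %.1f r %.1f mm  ft %.1f fr %.1f fy %.1f"%(np.degrees(a),r*1e3,fx*np.sin(a)+F[2]*np.cos(a),-fx*np.cos(a)+F[2]*np.sin(a),fy),"next 2deg:",(.0580*np.diff([-np.cos(a+np.radians(np.arange(0,9,2))),-np.sin(a+np.radians(np.arange(0,9,2)))])*1e3).round(2).tolist())
E
python3 f.py;python3 -m jog '0 0 0.0023 -0.0034 0;0 0 0.0028 -0.0029 0;0 0 0 0 0' >/dev/null; python3 f.py
```

```text
psi 38.5 r 58.2 mm  ft -2.3 fr 5.8 fy 2.0 next 2deg: [[1.29, 1.34, 1.39, 1.44], [-1.56, -1.52, -1.47, -1.42]]
psi 46.4 r 58.2 mm  ft -2.9 fr 3.1 fy 3.0 next 2deg: [[1.49, 1.54, 1.58, 1.63], [-1.37, -1.32, -1.26, -1.21]]
```

```bash
python3 -m jog '0 0 0.0015 -0.0014 0;0 0 0.0015 -0.0013 0;0 0 0 0 0' >/dev/null; python3 f.py;  python3 -m jog '0 0 0.0016 -0.0013 0;0 0 0 0 0' >/dev/null; python3 f.py
```

```text
psi 49.6 r 58.1 mm  ft -4.6 fr 3.7 fy 3.5 next 2deg: [[1.56, 1.61, 1.65, 1.69], [-1.29, -1.23, -1.17, -1.12]]
psi 51.5 r 58.1 mm  ft -5.4 fr 2.2 fy 3.6 next 2deg: [[1.61, 1.65, 1.69, 1.73], [-1.23, -1.18, -1.12, -1.06]]
```

```bash
python3 -m jog '0 0 0.0016 -0.0012 0;0 0 0 0 0' >/dev/null; python3 f.py;  python3 -m jog '0 0 0.0016 -0.0012 0;0 0 0 0 0' >/dev/null; python3 f.py
```

```text
psi 53.5 r 58.1 mm  ft -5.0 fr 2.5 fy 2.5 next 2deg: [[1.65, 1.69, 1.73, 1.76], [-1.18, -1.12, -1.06, -1.0]]
psi 55.4 r 58.1 mm  ft -4.6 fr 1.4 fy 3.0 next 2deg: [[1.69, 1.73, 1.76, 1.79], [-1.12, -1.06, -1.0, -0.94]]
```

```bash
python3 -m jog '0 0 0.0017 -0.0011 0;0 0 0 0 0' >/dev/null; python3 f.py;  python3 -m jog '0 0 0.0017 -0.0011 0;0 0 0 0 0' >/dev/null; python3 f.py
```

```text
psi 57.5 r 58.0 mm  ft -4.4 fr 1.0 fy 2.8 next 2deg: [[1.73, 1.76, 1.8, 1.83], [-1.06, -1.0, -0.94, -0.87]]
psi 59.5 r 58.1 mm  ft -4.1 fr 0.3 fy 3.4 next 2deg: [[1.76, 1.8, 1.83, 1.86], [-1.0, -0.94, -0.87, -0.81]]
```

```bash
python3 -m jog '0 0 0.0018 -0.001 0;0 0 0 0 0' >/dev/null; python3 f.py;  python3 -m jog '0 0 0.0018 -0.001 0;0 0 0 0 0' >/dev/null; python3 f.py
```

```text
psi 61.5 r 58.0 mm  ft -5.1 fr 0.9 fy 1.9 next 2deg: [[1.8, 1.83, 1.86, 1.88], [-0.93, -0.87, -0.81, -0.74]]
psi 63.2 r 58.0 mm  ft -5.6 fr 0.1 fy 2.9 next 2deg: [[1.82, 1.85, 1.88, 1.91], [-0.88, -0.82, -0.75, -0.68]]
```

```bash
python3 -m jog '0 0 0.0018 -0.0009 0;0 0 0 0 0' >/dev/null; python3 f.py;  python3 -m jog '0 0 0.0018 -0.0009 0;0 0 0 0 0' >/dev/null; python3 f.py
```

```text
psi 64.4 r 57.8 mm  ft -7.9 fr 2.4 fy 3.3 next 2deg: [[1.84, 1.87, 1.9, 1.92], [-0.84, -0.78, -0.71, -0.65]]
psi 65.5 r 57.7 mm  ft -10.7 fr 3.1 fy 2.6 next 2deg: [[1.86, 1.88, 1.91, 1.93], [-0.81, -0.74, -0.68, -0.61]]
```

```bash
python3 -m jog '0 0 0.0014 -0.0006 0;0 0 0 0 0' >/dev/null; python3 f.py;  python3 -m jog '0 0 0.0014 -0.0006 0;0 0 0 0 0' >/dev/null; python3 f.py
```

```text
psi 66.2 r 57.6 mm  ft -13.1 fr 3.7 fy 2.2 next 2deg: [[1.87, 1.89, 1.92, 1.94], [-0.78, -0.72, -0.65, -0.59]]
psi 67.0 r 57.5 mm  ft -15.9 fr 5.6 fy 2.6 next 2deg: [[1.88, 1.9, 1.93, 1.95], [-0.76, -0.69, -0.63, -0.56]]
```

```bash
python3 -m jog '0 0 -0.0014 0.0006 0;0 0 -0.0014 0.0006 0;0 0 0 0 0' >/dev/null; python3 f.py; python3 -m jog '0.4 0 0 0 0;0.4 0 0 0 0;0.4 0 0 0 0;0.4 0 0 -0.02 0;0.4 0 0 -0.04 0;0.4 0 0 -0.04 0;0.4 0 0 0 0;0.4 0 0 0 0'
python3 - <<'E'
from h import *
print(togo((.065,.128,.190)))
c,K,P=cam('wrist');d,Kd,Pd=cam('side')
a=np.zeros((480,800,3),np.uint8);a[:,:480]=c[:,80:560];a[:320,480:]=cv2.resize(d[110:210,320:420],(320,320));cv2.imwrite('pics/w5.png',a)
E
```

```text
psi 66.0 r 57.8 mm  ft -9.4 fr 1.2 fy 2.1 next 2deg: [[1.86, 1.89, 1.91, 1.94], [-0.79, -0.73, -0.66, -0.59]]
t: 11.07
tool_pos: [0.5491, -0.0648, 0.3332]
orientation: [2.583, 1.775, 0.01]
force: [-0.3, 0.2, -0.7]
opening: 0.0371
gripper_force: 0.0
[-0.0577  0.1238  0.0794]
```

View pics/w5.png

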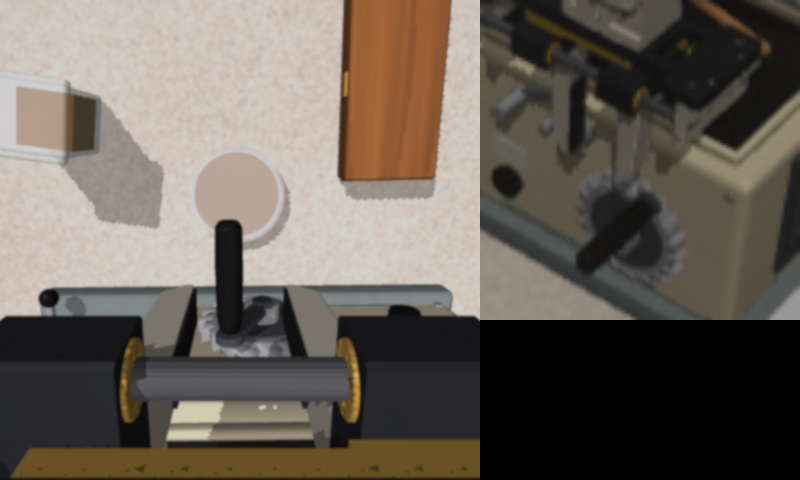

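```bash
python3 -m jog '0.4 0 0.04 0 0;0.4 -0.03 0.04 0 0;0.4 -0.028 0.04 0 0;0.4 0 0.004 0.02 0;0.4 0 0 0.03 0;0.4 0 0 0.02 0;0.4 0 0 0 0;0.4 0 0 0 0'
python3 - <<'E'
from h import *
print(togo((.0645,.1275,.1891)),yawerr())
E
```

```text
t: 11.83
tool_pos: [0.633, -0.1518, 0.2556]
orientation: [2.59, 1.776, -0.005]
force: [-1.3, -8.5, 0.7]
opening: 0.0371
gripper_force: 5.4
[-0.0068  0.0152  0.0015] 0.07430418558073566
```

```bash
python3 -m jog '0.4 0 0 0 0;0.4 0 0 0 0' ;python3 -m jog '0.4 0 0 -0.02 0;0.4 0 0 -0.03 0;0.4 0 0 0 0;0.4 0 0 0 0'
python3 - <<'E'
from h import *
print(togo((.0645,.1275,.1891)),yawerr())
c,K,P=cam('wrist');d,Kd,Pd=cam('side');e,Ke,Pe=cam('scene')
for th in (0,.5,1,1.5,1.9):
    ph=np.radians(133.4)-th
    p=m2w((.0175+.0523*np.cos(ph),.141,.168+.0523*np.sin(ph)))
    print(th,proj(K,P,p).round(0),proj(Kd,Pd,p).round(0),proj(Ke,Pe,p).round(0))
np.savez('img.npz',c=c,d=d,e=e)
E
```

```text
t: 12.0
tool_pos: [0.6327, -0.1517, 0.2564]
orientation: [2.59, 1.777, -0.006]
force: [-1.4, -8.7, 0.6]
opening: 0.037
gripper_force: 5.2
t: 12.33
tool_pos: [0.6341, -0.15, 0.3092]
orientation: [2.587, 1.778, 0.002]
force: [0.1, 0.5, -1.0]
opening: 0.0371
gripper_force: 0.0
[-0.0091  0.0144  0.0551] -0.01814539378332537
0 [175. 280.] [352. 155.] [265. 256.]
0.5 [217. 289.] [344. 146.] [269. 257.]
1 [275. 289.] [336. 142.] [274. 265.]
1.5 [326. 280.] [328. 141.] [278. 278.]
1.9 [350. 269.] [324. 145.] [281. 289.]
```

Run:
```python
from h import *
c=np.load('img.npz')['c'];h=cv2.cvtColor(cv2.medianBlur(c,5),cv2.COLOR_BGR2HSV)
# C cream (sat), s steel gray, k dark, . light
for r in range(240,352,4):
    print(r,''.join('k' if v<60 else ('C' if s>55 else ('.' if v>175 else 's' if s<25 else 'm')) for s,v in h[r,150:450:4,1:].astype(int)))
```

```text
240 ...........................................................................
244 ..........ssm..............................................................
248 sssssssskkkkkksssssssssssssssssssssssssssssssssssssssssssssssssssssssss....
252 sssssssskkkkksssssssssssssssssssssssssssssssssssssssssssssssssssssssssss...
256 ssssskkkkkssssssksssssssssssssssssssssssssssssssssssssssssssssssssssssss...
260 ssskkkkkkksssssskkkkkkssssssssssssssssssssssssssssssssssssssssssssssssss...
264 kkkkkkkkkssssssskkkkkkksssssssssssssssssssssssssssssskkkkkssssssssssssssm..
268 kkkkkkkssssssssskkkkkkkssssssmmmmmmmmmmmmmmmmmmsssssskkkkkkmmmmmmmmmmmssm..
272 kkkkkkssssssssskkkkkkksssssssmmmmmmmmmmmmmmmmmmsssssskkkkkkmmmmmmmmmmmmsm..
276 kkkkkkkkkkkkkkkkkkkksssssssssmmmmmmmmmmmmmmmmmmsssssskkkkkkmmmmmmmmmmmmmm..
280 kkkkkkkkkkkkkkkkkssssssssssssmmmmmmmmmmmmmmmmmmsssssskkkkkmmmmmmmmmmmmmmm..
284 kkkkkkkkkksssssssssssssssssssmmmmmmmmmmmmmmmmmmsssssssmmmmsssmmmmmmmmmmmm..
288 ssssssssssssssssssssssssssmmmmmmmmmmmmmmmmmmmmmsssssssmmmmmsssmmmmmmmmmmmm.
292 ssssssssssssssssssssssssmmmmmmmkmmmmmmmmmmmmmmmssssssskm
[... 439 characters left out ...]
kkkmmmmmmmmmmmkkkkmmmmmssssmmmsmssssssmkkkmmmmmmmmmmmmkkmkkm
320 kkkkkkkkkkkkkkkkkkmmmmmmmmmmmkkksmmmmmssssssssssssssmmkkkmmmmmmmmmmkkkkkkkk
324 kkkkkkkkkkkkkkkkkkmmmmmmmmmmkkkkssmmmsssssssssssssssmmkkkmmmmmmmmmmkkkkkkkk
328 kkkkkkkkkkkkkkkkkkmmmmmmmmmmkkkkssssssssssssssssssssmmkkkkmmmmmmmmmkkkkkkkk
332 kkkkkkkkkkkkkkkkkkmmmmmmmmmmkkkkssssssssssssssssssssmmkkkkmmmmmmmmmkkkkkkkk
336 kkkkkkkkkkkkkkkkkkkmmmmmmmmmkkksskssssssssssssssssmmmmmkkkmmmmmmmmmkkkkkkkk
340 kkkkkkkkkkkkkkkCCCCmmmmmmmmkkkkssssssssssssssmmmmmmmmmmkkkkmmmmmmmmCCCCkkkk
344 kkkkkkkkkkkkkkkCCCCmmmmmmmmkkkkssssssssssmmmmmmmmmmmmmmkkkkmmmmmmmmCCCCkkkk
348 kkkkkkkkkkkkkkCCCCCmmmmmmmmkkkksssssmmmmmmmmmmmmmmmm..mkkkkmmmmmmmmCCCCCkkk
```

```bash
python3 -m jog '0.4 -0.0045 0.007 0 0;0.4 -0.0045 0.0075 0 0;0.4 0 0 0 0;0.4 0 0 0 0'; python3 -c "
from h import *
print(togo((.0645,.1275,.1891)))"
```

```text
t: 12.82
tool_pos: [0.644, -0.1638, 0.3074]
orientation: [-2.589, -1.778, 0.001]
force: [-0.2, 0.5, -0.1]
opening: 0.0374
gripper_force: 0.0
[0.0003 0.0007 0.0533]
```

```bash
python3 -m jog '0.4 0 0 0.02 0;0.4 0 0 0.02 0;0.4 0 0 0.013 0;0.4 0 0 0 0;0.4 0 0 0 0'; python3 -c "
from h import *
print(togo((.0645,.1275,.1891)))"
```

```text
t: 13.23
tool_pos: [0.6433, -0.1629, 0.2542]
orientation: [-2.587, -1.778, 0.002]
force: [-0.1, -0.2, 0.8]
opening: 0.0374
gripper_force: 0.0
[-0.0003  0.0017  0.0001]
```

```bash
python3 -m jog '0.05 0 0.001 0 0;0.05 0 0 0 0;0.05 0 0 0 0;0.05 0 0 0 0;0.05 0 0 0 0;0.05 0 0 0 0' 5; python3 -c "
from h import *
print(togo((.0645,.1275,.1891)))"
```

```text
t: 13.73
tool_pos: [0.6447, -0.1634, 0.2561]
orientation: [2.589, 1.779, 0.0]
force: [-3.8, 1.5, 4.6]
opening: 0.0116
gripper_force: 5.0
[-0.0004 -0.      0.002 ]
```

```bash
python3 -m jog '0.05 0 -0.005 -0.0086 0;0.05 0 -0.0065 -0.0075 0;0.05 0 -0.0078 -0.0061 0;0.05 0 -0.0088 -0.0046 0;0.05 0 -0.0095 -0.0028 0;0.05 0 -0.0099 -0.001 0;0.05 0 0 0 0'; python3 -m jog '0.05 0 -0.0099 0.0009 0;0.05 0 -0.0095 0.0028 0;0.05 0 -0.0088 0.0045 0;0.05 0 0 0 0';python3 -c "
from h import *
s=robot.read_state();p=w2m(s['tool_pos']-[0,0,.065]);print(p,togo((-.0185,.128,.206)))"
```

```text
t: 14.32
tool_pos: [0.5999, -0.1462, 0.2874]
orientation: [2.588, 1.779, 0.002]
force: [0.2, 0.2, 6.1]
opening: 0.0118
gripper_force: 5.0
t: 14.65
tool_pos: [0.5729, -0.1358, 0.2769]
orientation: [-2.587, -1.779, 0.002]
force: [-3.4, 1.4, 3.1]
opening: 0.0119
gripper_force: 5.0
[-0.01249222  0.1278812   0.21188089] [ 0.0001 -0.0058  0.0059]
```

```bash
for i in 1; do python3 -m jog '0.05 0 -0.0011 0.001 0;0.05 0 0 0 0' | grep -E 'pos|force'; python3 -m jog '0.05 0 -0.0011 0.001 0;0.05 0 0 0 0'| grep -E 'pos|force'; python3 -m jog '0.05 0 -0.0011 0.001 0;0.05 0 0 0 0'| grep -E 'pos|force'; done
```

```text
tool_pos: [0.573, -0.1359, 0.277]
force: [-4.2, 2.1, 5.7]
gripper_force: 5.0
tool_pos: [0.5722, -0.1356, 0.2763]
force: [-5.1, 3.1, 6.2]
gripper_force: 5.0
tool_pos: [0.5711, -0.1351, 0.2752]
force: [-5.9, 2.3, 5.7]
gripper_force: 5.0
```

```bash
python3 -m jog '0.05 0 -0.0012 0.0003 0;0.05 0 0 0 0' | grep -E 'pos|force'; python3 -m jog '0.05 0 -0.0008 0.0007 0;0.05 0 0 0 0'| grep -E 'pos|force'; python3 -m jog '0.05 0 -0.0008 0.0007 0;0.05 0 0 0 0'| grep -E 'pos|force'
```

```text
tool_pos: [0.5702, -0.1348, 0.2746]
force: [-2.8, 1.5, 4.6]
gripper_force: 5.0
tool_pos: [0.5692, -0.1344, 0.2736]
force: [-3.0, 1.9, 3.3]
gripper_force: 5.0
tool_pos: [0.5683, -0.1342, 0.2727]
force: [-2.9, 0.6, 2.4]
gripper_force: 5.0
```

```bash
python3 -m jog '0.05 0 -0.0007 0.0006 0;0.05 0 0 0 0' | grep -E 'pos|force'; python3 -m jog '0.05 0 -0.0007 0.0006 0;0.05 0 0 0 0'| grep -E 'pos|force'
```

```text
tool_pos: [0.5678, -0.1339, 0.2722]
force: [-1.2, 0.8, 1.7]
gripper_force: 5.0
tool_pos: [0.5675, -0.1339, 0.2721]
force: [1.8, -0.5, 2.8]
gripper_force: 5.0
```

```bash
python3 -m jog '0.4 0 0 0 0;0.4 0 0 0 0;0.4 0 0 0 0;0.4 0 0 -0.03 0;0.4 0 0 -0.04 0;0.4 0.03 0 -0.03 0;0.4 0.04 0 0 0;0.4 0.04 0 0 0;0.4 0.03 0 0 0;0.4 0 0 0 0'
python3 - <<'E'
from h import *
e,K,P=cam('scene');cv2.imwrite('pics/scene9.png',e);a=cv2.imread('pics/scene0.png')
d,Kd,Pd=cam('side');cv2.imwrite('pics/side9.png',d)
g=lambda im,x0,x1,y0,y1:cv2.GaussianBlur(cv2.cvtColor(im,6),(3,3),0).astype(np.float32)[y0:y1,x0:x1]
for nm,b in dict(knob=(245,274,249,272),dish=(266,316,282,325),rim=(200,240,235,270),brush=(155,180,260,325)).items():
    A,B=g(a,*b),g(e,*b)
    print(nm,cv2.phaseCorrelate(A-A.mean(),B-B.mean(),cv2.createHanningWindow(A.shape[::-1],cv2.CV_32F)),abs(A-B).mean())
for th in (0,.05,.11): ph=np.radians(133.4)-th;p=m2w((.0175+.0523*np.cos(ph),.141,.168+.0523*np.sin(ph)));print(th,proj(K,P,p),proj(Kd,Pd,p))
A,B=g(a,245,277,249,275),g(e,245,277,249,275)
for X in (A,B): print('\n'.join(' '.join('%3d'%v for v in r) for r in X[::2,::2]));print()
E
```

```text
t: 16.82
tool_pos: [0.618, 0.0017, 0.3707]
orientation: [-2.583, -1.784, -0.002]
force: [0.1, -1.0, -0.1]
opening: 0.0372
gripper_force: 0.0
knob ((1.9742592860246475, 2.012083651909501), 0.5839505195617676) 29.646177
dish ((-0.059859533283066924, 0.16832841018715783), 0.7120215293036567) 14.003721
rim ((-0.00737111756345854, 0.26273160648559113), 1.0737727150321006) 1.7785715
brush ((0.47005934916154324, 0.34555860703848396), 0.6737045870886909) 5.625231
0 [265.34758222 255.6456028 ] [351.99837423 154.53088519]
0.05 [265.62054874 255.51153699] [351.35572098 153.60284552]
0.11 [265.97391221 255.43761611] [350.5436807  152.51022788]
191 191 190 190 190 191 191 192 195 194 193 193 195 194 196 199
193 192 190 190 191 192 192 192 191 184 176 187 196 197 197 198
192 191 191 191 190 185 178 166 155 140 134 168 193 196 196 197
191 190 187 178 172 160 146 129 119 115 116 152 191 195 193 193
189 179 157 148 145 136 128 114 111 112 116 147 188 196 195 197
186 161 134 121 116 114 116 125 140 155 162 177 193 197 200 198
185 146 110 100 116 148 164 176 185 192 192 193 194 197 199 187
184 144  96 
[... 504 characters left out ...]
 189 189 190 188 184 176 167 157 143 120  99  73  57  49  47
189 189 185 177 164 149 134 125 119 115 104  76  47  44  42  42
188 177 156 141 126 116 113 110 106 102  93  75  46  42  44  50
182 152 125 111 105 101  96  86  77  67  60  57  58  75  97 120
178 136 105  93  83  72  64  59  58  70  91 112 136 160 177 172
181 135  93  85  72  86 107 121 135 153 173 182 189 192 180 156
173 130  92  86  81 135 177 184 188 192 194 194 193 180 153 138
144 111  89  88  80 133 188 193 192 195 195 193 178 152 138 135
125 103  90  89  79 114 183 194 193 192 190 179 154 138 137 137
111  95  89  89  80 100 175 196 195 190 177 151 138 136 138 138
103  87  92 110 114 100 156 190 180 165 148 136 136 135 136 137
```

```bash
python3 -m jog '1 -0.03 0.002 -0.013 0;1 -0.03 0.002 -0.014 0;1 -0.026 0 0 0;1 0 0 0 0;1 0 0 0 0'
python3 - <<'E'
from h import *
e,K,P=cam('wrist');cv2.imwrite('pics/w9.png',e);a=cv2.imread('pics/w1.png')
P1=P.copy();M=np.linalg.inv(np.eye(4))
s=robot.read_state();T=np.eye(4);T[:3,:3]=R.from_rotvec(s["orientation"]).as_matrix();T[:3,3]=s["tool_pos"]
T0=np.eye(4);T0[:3,:3]=R.from_rotvec([-2.589,-1.78,-.001]).as_matrix();T0[:3,3]=[.5908,-.0799,.3976]
P0=T0@np.linalg.inv(T)@P
def kp(th,y): ph=np.radians(133.4)-th;return m2w((.0175+.0523*np.cos(ph),y,.168+.0523*np.sin(ph)))
for nm,p in dict(k0=kp(0,.141),k11=kp(.11,.141),piv=(m2w((.0175,.128,.168)))).items(): print(nm,proj(K,P0,p).round(1),proj(K,P,p).round(1))
for im in (a,e):
    h=cv2.cvtColor(cv2.medianBlur(im,3),cv2.COLOR_BGR2HSV)
    for r in range(296,352,4): print(r,''.join('k' if v<60 else ('C' if s>48 else ('.' if v>175 else 's' if s<25 else 'm')) for s,v in h[r,280:410:2,1:].astype(int)))
    print()
E
```

```text
t: 17.33
tool_pos: [0.5892, -0.0877, 0.3984]
orientation: [2.592, 1.774, -0.0]
force: [-0.2, 0.6, -0.4]
opening: 0.0663
gripper_force: 0.0
k0 [315.8 302.1] [314.7 293. ]
k11 [322.1 304.2] [320.9 295. ]
piv [360.7 298.6] [359.9 290.5]
296 kkkkkkkkkkkkkkkkkkkkkkksssssssssssmCCCCCCCCCCCCCCCCCCCCCCCCCCCCCC
300 kkkkkkkkkkkkkkkkksssssssssssssssskmCCCCCCCCCCCCCCCCCCCCCCCCCCmCmm
304 ssssssssssssssssssssssssssssssssmCCCCmssssmmCCCCCCCCCCCCCCCCCCCCm
308 sssssssssssssssssssssssssssskkkkmCCCmssssssmCCCCCCCCCCCCCCCCCCCCC
312 ssssssssssssssssssssssssssssmmCCCmCmsssssssmmCCCCCCCCCmmmCCCCCCCC
316 ssssssssssssssssssssssssssssskkkkkksssssssssssmCCCCCmsssssmCCCCCC
320 msssssssssssssssssssssssssssssssssssssssssssssmCCCCCmssssssmCCCCC
324 CCCCmmssssssssssssssssssssssssssssssssssssssssmCCCCCmssssssmCCCCC
328 CCCCCCCCCsssssssssssssssssssssssssssssssssssssmCCCCCmssssssmCCCCC
332 CCCCCCCCCCCCCmssssssssssmmmCCmCCCssssssssssssssmCCCCmsssssmmCCCCC
336 CCCCCCCCCCCCCCmsssssssssmCCCCCCCCmsssssssssssssCCCCCmmssssmCCCCCC
340 CCCCCCCCCCCCCCmmssssssssmCCCCCCCCCmmsssssssssmCCCCCCCCCCCCCCCCCCC
344 CCCCCCCCCCCCCCmmssssss
[... 394 characters left out ...]

312 ssssssssssssssssssssssssssssssssssssssssssssssmCCCCmmssssskkkkkkk
316 CCCCmmmmssssssssssssssssssssssssssssssssssssssCCCCCmmssssskkkkkkk
320 CCCCmCCCmmmmmsssssssssssssmmmmmmmsssssssssssssmCCCCmsssssskkkkkkk
324 CCCCCCCCCCCCCmssssssssmCCmCCCCCCmsssssssssssssmCCCCCssssssmkkkkkk
328 CCCCCCCCCCCCCmssssssssmCCCCCCCCCCmsssssssssssmmCCCCCCmmmmmCCkkkkk
332 CCCCCCCCCCCCCmssssssssmCCCCCCCCCCCCmmmssssmmCCCCCCCCCCCCCCCCmkkkk
336 CCCCCCCCCCCCCCmssssssmmCCCCCCCCCCCCCCCCCCCCCCCCCCCCCCCCCCCCCCCkkk
340 CCCCCCCCCCCmCCCmssssmmCCCCCCCCCCCCCCmCCCCCCCCCCCCCCCCCCCCCCCCCkkk
344 CCCCCCCCCCCCCCCCCCCCCCCCCCCCCCCCCCCCCCCCCCCCCCCCCCCCCCCCCCCCCCCkk
348 ...................................mCCCCCCCCm..................mk
```

Run:
```python
from h import *
e,K,P=cam('wrist')
def kp(th,y): ph=np.radians(133.4)-th;return m2w((.0175+.0523*np.cos(ph),y,.168+.0523*np.sin(ph)))
h=cv2.GaussianBlur(e,(3,3),0).astype(int)
bg=(h[:,:,2]-h[:,:,0]) # R-B : cream positive
for r in (324,328,332,336): print(r,'knob',bg[r,296:336].tolist())
for r in (322,326): print(r,'piv',bg[r,336:384].tolist())
for y in(.113,.12,.128,.141): print(y,[proj(K,P,kp(t,y)).round(1).tolist() for t in (0,.05,.11)],'piv',proj(K,P,m2w((.0175,y,.168))).round(1))
g=cv2.cvtColor(e,6)
for r in (254,258,262,266,270,274): print(r,'hub',g[r,262:320:2].tolist())
print([proj(K,P,m2w((-.04,y,.11))).round(1) for y in (.113,.127)])
```

```text
324 knob [23, 23, 23, 23, 23, 23, 23, 23, 21, 17, 10, 3, 0, -2, -2, -1, -2, -2, -2, -1, -2, -1, -1, -2, -1, 0, 1, 3, 8, 13, 15, 15, 16, 15, 16, 16, 18, 19, 19, 19]
328 knob [24, 24, 23, 23, 23, 23, 23, 24, 23, 22, 17, 9, 2, 0, -1, -1, 0, -1, -1, -2, -1, -1, -1, -1, -2, -1, -1, 2, 7, 12, 14, 15, 16, 16, 16, 16, 15, 16, 16, 16]
332 knob [24, 24, 24, 24, 24, 24, 24, 24, 24, 23, 20, 13, 5, 0, -1, -1, -1, -2, -2, -1, -2, -2, -2, -1, -1, -2, -1, 2, 7, 12, 14, 15, 15, 15, 15, 15, 15, 15, 16, 16]
336 knob [24, 24, 25, 25, 25, 25, 25, 25, 25, 24, 22, 18, 11, 4, 0, -1, -1, -1, -2, -1, -1, -2, -1, -1, -1, 0, 2, 6, 10, 14, 15, 15, 16, 16, 15, 16, 16, 16, 16, 16]
322 piv [12, 11, 11, 12, 12, 12, 11, 10, 8, 4, 0, -3, -4, -4, -3, -3, -3, -2, -2, -2, -2, -2, -2, -1, -2, -2, -2, -2, -2, -2, -3, -3, -3, -3, -3, 2, 8, 13, 15, 16, 18, 20, 23, 24, 23, 24, 22, 17]
326 piv [17, 16, 16, 15, 15, 15, 16, 15, 12, 5, -1, -5, -6, -7, -8, -8, -8, -8, -8, -8, -9, -8, -8, -8, -8, -8, -8, -8, -7, -7, -7, -6, -6, -5, -3, 3, 9, 15, 18, 21, 22, 23, 24, 24, 25, 25, 23, 19]
0.113 [[315.2, 330.9], [317.9, 332.0], [321.3, 
[... 421 characters left out ...]
183, 183, 181, 182, 182, 181, 182, 183, 183, 182, 184, 182, 180, 176, 177, 179, 180, 179, 179, 183, 184, 184, 184, 185, 185]
262 hub [12, 10, 19, 90, 126, 127, 124, 126, 127, 126, 126, 128, 128, 125, 124, 128, 129, 128, 119, 113, 112, 110, 112, 114, 114, 115, 115, 116, 117]
266 hub [15, 12, 9, 47, 76, 78, 80, 79, 79, 78, 76, 66, 44, 30, 26, 27, 27, 30, 33, 49, 64, 71, 79, 80, 80, 81, 82, 81, 80]
270 hub [15, 10, 12, 63, 99, 104, 108, 109, 98, 84, 78, 58, 38, 43, 45, 46, 44, 45, 43, 49, 56, 63, 74, 89, 83, 82, 94, 98, 94]
274 hub [16, 11, 13, 52, 70, 63, 54, 47, 40, 30, 24, 28, 30, 32, 33, 40, 73, 85, 91, 105, 107, 92, 68, 34, 26, 27, 32, 36, 45]
[array([293.6, 284.7]), array([293.3, 270.7])]
```

Run:
```python
from h import *
c=np.load('img.npz')['c'];c=cv2.GaussianBlur(c,(3,3),0).astype(int);bg=c[:,:,2]-c[:,:,0]
for r in (268,272,276,280,288,296): print(r,bg[r,326:376].tolist(), )
T=np.eye(4);T[:3,:3]=R.from_rotvec([2.587,1.778,.002]).as_matrix();T[:3,3]=[.6341,-.15,.3092]
w=robot.read_camera('wrist');P=T@w['tool_from_camera'];K=w['intrinsics']
for y in (.141,.128,.113): print([proj(K,P,m2w((.0175+.0523*np.cos(2.328-t),y,.168+.0523*np.sin(2.328-t)))).round(1).tolist() for t in (1.85,1.9,1.95)],proj(K,P,m2w((.0175,y,.168))).round(1))
```

```text
268 [25, 25, 24, 25, 25, 24, 22, 16, 9, 3, 0, -1, -1, -1, -1, -1, -2, -1, -1, -1, -1, -2, -2, -1, -1, -1, -1, -2, -2, -1, -2, -2, -1, -1, -1, -1, -1, -1, -1, 0, -1, -1, 0, 0, -1, 0, -1, -1, -1, -1]
272 [25, 25, 25, 25, 25, 25, 25, 25, 23, 18, 11, 4, 0, -1, -2, -1, -2, -2, -2, -2, -2, -2, -2, -2, -2, -2, -2, -1, -2, -2, -2, -1, 0, -1, -1, -2, -1, -1, -1, -1, -1, -1, -1, -1, -1, -1, -1, -1, -2, -1]
276 [26, 26, 26, 25, 25, 25, 25, 26, 24, 20, 12, 4, 0, -1, -2, -2, -2, -2, -2, -2, -2, -2, -2, -2, -2, -2, -1, -2, -1, -1, -2, -2, -1, -1, -1, -1, -1, 0, 0, -1, -1, -1, -2, -2, -1, -1, -2, -2, -2, -2]
280 [26, 26, 26, 26, 26, 25, 25, 26, 24, 20, 12, 4, 0, -1, -2, -2, -1, -2, -2, -2, -2, -2, -2, -2, -2, -2, -1, -2, -2, -1, -1, 0, 1, 4, 6, 8, 6, 6, 4, 4, 4, 5, 5, 4, 4, 3, 3, 4, 5, 6]
288 [25, 25, 25, 25, 25, 25, 25, 25, 24, 20, 12, 3, 0, -1, -2, -2, -2, -1, -2, -2, -2, -1, -1, -2, -1, -1, -1, -2, -2, -2, -2, -1, 1, 4, 6, 7, 7, 6, 6, 6, 8, 11, 13, 15, 15, 14, 15, 15, 15, 16]
296 [26, 26, 26, 26, 26, 26, 26, 26, 24, 19, 12, 4, 0, -1, -2, -2, -2, -2, -1, -2, -2, -2, -2, -1, -1, -1, -1, -1, -1, -1, -1, 2, 7, 14, 19, 20, 18, 13, 8, 3, 1, 2, 5, 8, 12, 14, 15, 15, 15, 15]
[[347.7, 270.1], [349.6, 268.7], [351.2, 267.2]] [262.1 256.7]
[[347.2, 294.2], [349.1, 292.5], [350.7, 290.8]] [262.9 278.5]
[[346.7, 321.0], [348.6, 319.1], [350.2, 317.1]] [263.8 303. ]
```

```bash
python3 -c "
from h import *
print(togo((0,.142,.245)),yawerr())"
```

```text
[-0.0392  0.015   0.0877] -0.010243307387190877
```

```bash
python3 -m jog '1 -0.02 0.008 0.02 0;1 -0.019 0.007 0.02 0;1 0 0 0.025 0;1 0 0 0.02 0;1 0 0 0 0;1 0 0 0 0;1 0 0 0 0'
python3 - <<'E'
from h import *
e,K,P=cam('wrist');c=cv2.GaussianBlur(e,(3,3),0).astype(int);bg=c[:,:,2]-c[:,:,0]
for y in (.141,.128,.12,.113): print([proj(K,P,m2w((.0175+.0523*np.cos(2.328-t),y,.168+.0523*np.sin(2.328-t)))).round(1).tolist() for t in (0,.05,.1)],proj(K,P,m2w((.0175,y,.168))).round(1))
for r in range(270,350,8):
    z=np.diff((bg[r]<8).astype(int));print(r,[(int(i)+1,int(z[i])) for i in np.flatnonzero(z) if 200<i<460])
E
```

```text
t: 18.07
tool_pos: [0.5905, -0.1264, 0.3145]
orientation: [2.588, 1.78, 0.001]
force: [-0.0, 0.5, -0.4]
opening: 0.093
gripper_force: 0.0
[[281.2, 288.2], [284.9, 289.5], [288.8, 290.7]] [349.1 264.7]
[[281.8, 312.8], [285.4, 314.2], [289.3, 315.7]] [348.7 285.8]
[[282.1, 327.5], [285.7, 329.1], [289.6, 330.6]] [348.4 298.6]
[[282.5, 340.1], [286.0, 341.8], [289.8, 343.4]] [348.2 309.5]
270 [(442, -1)]
278 [(333, -1), (411, 1), (444, -1)]
286 [(208, 1), (333, -1), (427, 1), (432, -1)]
294 [(203, 1), (331, -1), (338, 1), (356, -1), (427, 1), (437, -1)]
302 [(320, -1), (337, 1), (356, -1), (429, 1), (442, -1)]
310 [(364, -1), (383, 1), (398, -1), (428, 1), (449, -1)]
318 [(213, -1), (254, 1), (364, -1), (382, 1), (398, -1), (428, 1), (454, -1)]
326 [(210, -1), (271, 1), (296, -1), (328, 1), (365, -1), (382, 1), (398, -1), (431, 1), (460, -1)]
334 [(205, -1), (272, 1), (295, -1), (329, 1), (365, -1), (383, 1), (396, -1), (435, 1)]
342 [(272, 1), (295, -1), (340, 1), (355, -1), (440, 1)]
```

```bash
python3 -m jog '0.5 0 0 -0.02 0;0.5 0.02 -0.02 0 0;0.5 0.024 -0.022 0 0;0.5 0 -0.022 0 0;0.5 0 0 0 0;0.5 0 0 0 0' >/dev/null; python3 -c "
from h import *
print(togo((-.0648,.186,.1625)),robot.read_state()['opening'])
e,K,P=cam('wrist');print([proj(K,P,m2w((-.0648,y,.1625))).round(1) for y in (.204,.14)])
m=(cv2.GaussianBlur(e,(3,3),0).max(2)<45)
for r in range(200,312,10): print(r,[(int(i),int(v)) for v,i in zip(np.diff(m[r].astype(int))[np.flatnonzero(np.diff(m[r].astype(int)))],np.flatnonzero(np.diff(m[r].astype(int)))) ])"
```

```text
[-0.001  -0.0018  0.1079] 0.05722397993447304
[array([317.3, 223.1]), array([317.3, 316.9])]
200 []
210 []
220 []
230 [(303, 1), (327, -1)]
240 [(303, 1), (327, -1)]
250 [(303, 1), (327, -1)]
260 [(303, 1), (327, -1)]
270 [(303, 1), (327, -1)]
280 [(303, 1), (327, -1)]
290 [(133, 1), (142, -1), (248, 1), (252, -1), (302, 1), (329, -1), (387, 1), (390, -1)]
300 [(127, 1), (143, -1), (243, 1), (251, -1), (303, 1), (328, -1), (338, 1), (356, -1), (387, 1), (394, -1)]
310 [(239, 1), (252, -1), (303, 1), (349, -1), (365, 1), (376, -1), (386, 1), (399, -1), (473, 1), (500, -1)]
```

```bash
python3 -m jog '0.45 -0.001 -0.003 0.02 0;0.45 0 0 0.03 0;0.45 0 0 0.03 0;0.45 0 0 0.018 0;0.45 0 0 0.01 0;0.45 0 0 0 0;0.45 0 0 0 0' >/dev/null; python3 f.py; python3 -m jog '0 0 0 0 0;0 0 0 0 0;0 0 0 0 0;0 0 0 0 0;0 0 0 0 0' 20; python3 f.py
```

```text
psi 63.0 r 57.1 mm  ft 1.0 fr -0.0 fy 0.0 next 2deg: [[1.82, 1.85, 1.88, 1.9], [-0.89, -0.82, -0.76, -0.69]]
t: 19.67
tool_pos: [0.5433, -0.0629, 0.226]
orientation: [2.588, 1.779, 0.002]
force: [0.8, -0.8, 2.1]
opening: 0.0171
gripper_force: 20.0
psi 62.8 r 57.4 mm  ft 1.9 fr 1.4 fy -0.5 next 2deg: [[1.82, 1.85, 1.87, 1.9], [-0.89, -0.83, -0.76, -0.7]]
```

```bash
python3 -m jog '0 0 -0.0018 0.001 0;0 0 -0.0017 0.001 0;0 0 -0.0017 0.0011 0;0 0 -0.0017 0.0011 0;0 0 0 0 0' >/dev/null; python3 f.py; python3 -m jog '0 0 -0.0017 0.0012 0;0 0 -0.0016 0.0013 0;0 0 0 0 0' >/dev/null; python3 f.py;  python3 -m jog '0 0 -0.0015 0.0013 0;0 0 -0.0015 0.0013 0;0 0 0 0 0' >/dev/null; python3 f.py
```

```text
psi 54.7 r 57.5 mm  ft 4.4 fr 3.8 fy -0.2 next 2deg: [[1.67, 1.71, 1.75, 1.78], [-1.14, -1.08, -1.02, -0.96]]
psi 50.2 r 57.6 mm  ft 4.8 fr 4.4 fy 0.5 next 2deg: [[1.58, 1.62, 1.66, 1.7], [-1.27, -1.21, -1.15, -1.1]]
psi 46.2 r 57.7 mm  ft 4.7 fr 4.2 fy -0.4 next 2deg: [[1.49, 1.53, 1.58, 1.62], [-1.37, -1.32, -1.27, -1.21]]
```

```bash
python3 -m jog '0 0 0.0015 -0.0013 0;0 0 0 0 0' >/dev/null; python3 f.py; python3 -m jog '0 0 0.0008 -0.0007 0;0 0 0 0 0' >/dev/null; python3 f.py;  python3 -m jog '0 0 0.0008 -0.0006 0;0 0 0 0 0' >/dev/null; python3 f.py
```

```text
psi 46.6 r 57.4 mm  ft -1.5 fr 7.8 fy -0.2 next 2deg: [[1.5, 1.54, 1.59, 1.63], [-1.36, -1.31, -1.26, -1.2]]
psi 46.9 r 57.3 mm  ft -2.8 fr 7.2 fy 0.4 next 2deg: [[1.5, 1.55, 1.59, 1.64], [-1.36, -1.3, -1.25, -1.19]]
psi 47.4 r 57.2 mm  ft -5.5 fr 8.0 fy 1.3 next 2deg: [[1.51, 1.56, 1.6, 1.65], [-1.34, -1.29, -1.23, -1.18]]
```

```bash
python3 -m jog '0 0 0.0006 -0.0009 0;0 0 0 0 0' >/dev/null; python3 f.py; python3 -m jog '0 0 0.0007 -0.0007 0;0 0 0 0 0' >/dev/null; python3 f.py
```

```text
psi 48.4 r 57.3 mm  ft -5.1 fr 4.9 fy 0.8 next 2deg: [[1.54, 1.58, 1.63, 1.67], [-1.32, -1.26, -1.21, -1.15]]
psi 49.3 r 57.3 mm  ft -5.7 fr 5.3 fy 1.0 next 2deg: [[1.56, 1.6, 1.64, 1.68], [-1.29, -1.24, -1.18, -1.12]]
```

```bash
python3 -m jog '0 0 0.0008 -0.0007 0;0 0 0 0 0' >/dev/null; python3 f.py; python3 -m jog '0 0 0.0008 -0.0006 0;0 0 0 0 0' >/dev/null; python3 f.py; python3 -m jog '0 0 0.0008 -0.0006 0;0 0 0 0 0' >/dev/null; python3 f.py
```

```text
psi 50.4 r 57.3 mm  ft -5.6 fr 3.7 fy 1.1 next 2deg: [[1.58, 1.63, 1.67, 1.71], [-1.26, -1.21, -1.15, -1.09]]
psi 51.2 r 57.3 mm  ft -5.1 fr 5.3 fy 1.7 next 2deg: [[1.6, 1.64, 1.68, 1.72], [-1.24, -1.18, -1.13, -1.07]]
psi 51.5 r 57.2 mm  ft -6.7 fr 5.9 fy 0.7 next 2deg: [[1.61, 1.65, 1.69, 1.73], [-1.23, -1.18, -1.12, -1.06]]
```

```bash
python3 -m jog '0 0 0.0008 -0.0006 0;0 0 0 0 0' >/dev/null; python3 f.py; python3 -m jog '0 0 0.0008 -0.0006 0;0 0 0 0 0' >/dev/null; python3 f.py
```

```text
psi 51.8 r 57.1 mm  ft -8.6 fr 5.9 fy 1.5 next 2deg: [[1.61, 1.65, 1.69, 1.73], [-1.23, -1.17, -1.11, -1.05]]
psi 52.0 r 57.1 mm  ft -11.4 fr 6.0 fy 1.3 next 2deg: [[1.62, 1.66, 1.7, 1.74], [-1.22, -1.16, -1.1, -1.04]]
```

The pawl now stops the wheel when it is turned back, 12° forward of the end stop, so it has dropped home. I'll relax and let go.

```bash
python3 -m jog '0 0 -0.0009 0.0007 0;0 0 0 0 0' >/dev/null; python3 f.py; python3 -m jog '0.45 0 0 0 0;0.45 0 0 0 0;0.45 0 0 0 0;0.45 0 0 -0.02 0;0.45 0 0 -0.04 0;0.45 0 0 -0.04 0;0.45 0.02 0 -0.03 0;0.45 0 0 0 0;0.45 0 0 0 0'; python3 -c "
from h import *
e,K,P=cam('wrist');c=cv2.GaussianBlur(e,(3,3),0).astype(int);bg=c[:,:,2]-c[:,:,0]
for y in (.128,.12): print([proj(K,P,m2w((.0175+.0523*np.cos(2.328-t),y,.168+.0523*np.sin(2.328-t)))).round(1).tolist() for t in (0,.05,.1)],proj(K,P,m2w((.0175,y,.168))).round(1))
for r in range(290,350,8):
    z=np.diff((bg[r]<8).astype(int));print(r,[(int(i)+1,int(z[i])) for i in np.flatnonzero(z) if 300<i<480])"
```

```text
psi 51.8 r 57.2 mm  ft -9.9 fr 5.7 fy 0.9 next 2deg: [[1.61, 1.65, 1.69, 1.73], [-1.22, -1.17, -1.11, -1.05]]
t: 23.17
tool_pos: [0.5461, -0.0418, 0.3556]
orientation: [2.585, 1.778, 0.007]
force: [0.1, -0.3, -0.2]
opening: 0.0419
gripper_force: 0.0
[[401.9, 377.8], [405.6, 379.4], [409.3, 380.9]] [441.  347.8]
[[401.3, 388.9], [404.9, 390.5], [408.6, 392.1]] [440.2 357.7]
290 [(323, -1), (370, 1), (373, -1)]
298 [(376, -1), (409, 1)]
306 [(379, -1), (414, 1)]
314 [(381, -1), (420, 1)]
322 [(384, -1), (430, 1)]
330 [(387, -1), (429, 1)]
338 [(390, -1), (428, 1), (430, -1), (444, 1)]
346 [(392, -1), (448, 1)]
```

```bash
python3 -c "
from plant import robot
print(robot.close_job())"
```

```text
the job is handed in; nothing more can be done
None
```

The feed was wound back until I felt the end stop, and the pawl is home in the next gap: it stopped the wheel when turned back, about 12° forward of the stop. The arm touches nothing and the job is handed in at about 23 s of the 72 s; no verdict came back, and I didn't check the bystander objects at the end.

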